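# Set a drive rivet with a spring-fired setter

### The job

Push the short piece of rail gently along the rivet setter's bed until it is hard up against the end stop, so that the rivet in its spring clip lies under the striker. Then draw the striker up by its knob, without straining it against the guide above, until the sear catches, and let go so that it stays cocked; then press the trigger arm to fire it so that the rivet's pin is driven home. Leave the bowl with its ball, the jar and the scoop alone.

Things in the scene. Friction and masses are not known exactly. Their poses are not given: they have to be found in the camera images.
- setter: hand-cocked rivet setter fixed on the shelf: grey base 175 x 135 x 12 mm, steel bed, grey column on the -y side up to z 187, round barrel (36 across, z 66 to 121) over the bed. Origin on the shelf under the striker's axis; x along the bed to the end stop, z up. Bed top z 30, x -55 to 92, between side guides 6 high that leave the rail piece 1 mm loose each side
- strip: loose aluminium rail piece, 170 x 30 x 8 mm, 0.13 kg, lying along the bed between the guides, drawn out 15 to 45 mm; a U-shaped steel clip (22 long, 30 wide, top 31 above the underside) stands at its middle with the rivet inside. Origin: centre of its underside, x along its length. Home, with its +x end on the end stop, this origin is straight over the setter's origin
- strip_end (a point): middle of the free -x end face of the rail piece, 4 mm above its underside; at home it is at setter x -85. It overhangs the bed's front, with room all round: below it is only the base (top z 12, front edge at setter x -80)
- endstop: steel block on the bed, 8 x 30 x 14 mm: origin at the lower edge of the face that the rail piece meets (setter x 85, z 30). It does not give; 40 N on it is ramming
- rivet (a point): top of the drive rivet's head in the clip, 12 mm above the rail piece's underside. The steel pin, 5.6 mm thick, stands 6 mm above it before it is driven
- rivet_pin (a joint): how far the rivet's pin has been driven, m: 0 standing proud, 0.0055 home (then 0.5 mm proud). It resists with about 10 N; one blow of the cocked striker drives it home
- striker: steel striker, 0.4 kg: a 12 mm rod sliding up on the setter's axis, 10 mm punch below, knob on top. Origin: centre of the punch's tip, at rest about 51 mm above the shelf, 3 above the pin. Drawing it up meets 1 N of friction and a spring, 0 N at rest and 0.45 N more per mm. Let go before the sear has caught, it flies back and hits the rivet; once caught, eased down, it hangs on the sear
- knob (a point): centre of the striker's black upright knob, 28 mm across, 18 high between tapered ends (26 in all), at rest 216 above the shelf; clear all round for 25 mm below its centre. It must be drawn up 24 to 44 mm before the sear catches: the draw differs each time, as the collar on the rod that the sear snaps under can be screwed up or down
- guide: steel plate, z 177.5 to 187, 30 mm wide, through which the rod passes; origin on the striker's axis at its underside. The rod's collar, rising, first pushes the sear aside over 8 mm (1 to 3 N more pull), then gives a little, and within 4 mm more the sear snaps under it; 2.5 mm beyond that the collar meets the guide, a firm stop, and the pull rises steeply. Over 20 N on the guide strains it
- trigger (a point): middle of the top of the trigger arm's pad (24 x 22 mm), 86 mm from the striker's axis on the setter's +y side, 140 above the shelf. Arm and sear are one bell crank, pivoted 70 mm nearer the axis. The sear lets go with the pad about 10 mm down, under 3 to 6 N (1 to 2 N when nothing hangs on it); the arm stops at 21 mm and springs back when released
- bowl: terracotta bowl, 130 mm across, 50 high, origin under its centre
- ball_center (a point): centre of a wicker ball, 64 mm across, lying in the bowl
- jar: glass treat jar, 86 mm across, 130 high, origin under its centre
- scoop: green plastic feed scoop, 185 x 62 x 40 mm, origin under its middle, x along it
Not all that is in view belongs to the job. Of the things shaped like the strip, the aluminium one is meant.

How it is judged:
By the outcome, as a careful person would: the job done as asked, in the order asked, and still so for the second after the job is handed in, with the robot touching nothing.
It also fails if it takes over 64 s, if anything falls off the work surface, if the arm or the gripper's body presses on something with over 40 N, if the wrist force passes 120 N, or if a joint passes its speed limit or range.

### The arm

A 6-joint arm with a two-finger parallel gripper is mounted at the origin on the work surface. World frame = base frame: x ahead of the robot, y to its left, z up, the work surface at z = 0. Lengths are in m, angles in rad, forces in N, time in s.
With the tool pointing down it reaches from about 0.35 to 0.725 m from the base axis. Payload 4.3 kg.
Tool frame: the origin (TCP) lies where the fingers leave the gripper's body, on its centre line; the fingertips stand 73 mm ahead of it and the grasp point (between the pads) lies 54 mm ahead of it; z points along the fingers, y is the line along which they close (so a half turn about z gives the same grasp; the last joint's range is limited). The gripper opens to 85 mm and grips with 20 to 120 N. Pads are 22 mm wide; open, the fingers measure 114 mm over their backs; the gripper's body (76 mm by 85 mm) begins 54 mm behind the grasp point. The pads swing forward as they close: fully open they stand 13 mm farther back than shut.
Start: joints at [1.113, 0.377, 0.081, 1.274, 0, 1.46], TCP at [0.196, 0.541, 0.304] pointing down, gripper open.
Joint ranges: [-2.72, 2.72], [-0.84, 1.66], [-1.02, 1.22], [-1.77, 2.12], [-1.37, 1.28], [-3.14, 3.14]. Speed limits (rad/s): [2.57, 2.57, 3.14, 3.14, 3.14, 3.14].

### API

Orientations are given as [roll, pitch, yaw] about the fixed x, y, z axes, in that order (R = Rz(yaw) Ry(pitch) Rx(roll)).
In Python, from bench import manip, telemetry, vision gives the robot as it stands. Calls block until the motion is done:
- manip.goto(position, orientation): joint-space move of the TCP to a pose.
- manip.servo_line(position, rate=0.15, orientation=None, force_limit=None): straight line of the TCP; orientation=None keeps the orientation; rate is the mean speed in m/s. With force_limit (N) it stops when the force on the tool has changed by that much, and returns True; else False.
- manip.move_j(angles): joint-space move.
- manip.open_jaws() and manip.grab(grip_force=None): open the fingers fully, or close them until they stop; grip_force is the grip in N (None keeps the last).
- manip.pause(seconds).
- manip.inverse_kinematics(position, orientation): joint angles nearest the present ones, or None.
- telemetry.observe(): the state.
- vision.get_image(name): name is "scene" or "top" or "wrist"; returns (picture, depth): 480x640x3 uint8, red, green, blue; 480x640 float32, m along the optical axis (not along the pixel's ray), 0 where there is no reading.
- vision.camera_info(name): a dict with "intrinsics" (3x3 intrinsics, pixels), "rvec" (rotation vector, rad) and "tvec" (3), from world to camera coordinates, as OpenCV has them; the wrist camera has in their place "hand_eye" (4x4, takes a point from camera to tool coordinates, whose origin is the TCP and whose axes are the flange's). Camera axes: x right, y down, z forward; pixel columns grow to the right and rows downward; lengths in m; the calibration is good to about 2 mm. A picture is of the moment at which its call begins: read the wrist's pose just before it. camera_info takes no time and is no camera call.
A pose or a line that the arm cannot do raises manip.Unreachable and nothing moves.
- manip.hand_in(): hands the job in; it is judged then, once.
The state is a dict: "time_s": time; "joints": joint angles; "qvel": joint speeds; "tau": joint torques, N m; "position": TCP position; "eef_rot": TCP orientation; "force": force on the tool from outside, world axes, zero at the start; "moment": the same for the moment, N m; "finger_gap": finger opening in m; "finger_force": force on a finger pad.
Only numpy, scipy, OpenCV 4.12 (cv2) and the standard library are available. Lean on these libraries where they do the work, as an engineer would, in place of code of your own. Each camera call takes 0.05 s, during which the arm holds its last target. There are 200 camera calls.

## Working session

There is one attempt and no reset: what is moved stays moved. The work goes in short steps, each a Python script; the robot and the scene stay as the last script left them, time stands still between calls to the robot, and variables do not carry over. Pictures are saved under pics/ and viewed, at most 10 in all, crops included, and the job is handed in when it is done.

```bash
ls; mkdir -p pics
cat > h.py <<'E'
import numpy as np, cv2
from bench import manip, telemetry, vision
def cam(n):
    c=vision.camera_info(n); K=np.array(c["intrinsics"])
    if n=="wrist": return K,np.array(c["hand_eye"])
    R=cv2.Rodrigues(np.array(c["rvec"],float))[0]; t=np.array(c["tvec"],float).ravel()
    T=np.eye(4); T[:3,:3]=R.T; T[:3,3]=-R.T@t   # cam->world
    return K,T
def cloud(d,K,T):
    v,u=np.mgrid[:d.shape[0],:d.shape[1]]
    P=np.stack([(u-K[0,2])/K[0,0]*d,(v-K[1,2])/K[1,1]*d,d],-1)
    return P@T[:3,:3].T+T[:3,3]
E
python3 - <<'E'
from h import *
for n in("scene","top"):
    p,d=vision.get_image(n); np.savez(f"{n}.npz",p=p,d=d); cv2.imwrite(f"pics/{n}.png",p[...,::-1])
    K,T=cam(n); print(n,K.round(1).tolist(),T.round(3).tolist())
s=telemetry.observe(); print(s)
E
```

```text
pics
scene [[497.6, 0.0, 323.9], [0.0, 497.6, 242.0], [0.0, 0.0, 1.0]] [[0.754, 0.576, -0.315, 0.909], [0.656, -0.656, 0.372, -0.335], [0.007, -0.488, -0.873, 0.979], [0.0, 0.0, 0.0, 1.0]]
top [[434.5, 0.0, 331.2], [0.0, 434.5, 243.6], [0.0, 0.0, 1.0]] [[-0.023, -0.997, 0.075, 0.543], [-1.0, 0.023, 0.001, 0.033], [-0.002, -0.075, -0.997, 0.98], [0.0, 0.0, 0.0, 1.0]]
{'time_s': 0.1, 'joints': array([1.11270269e+00, 3.78029114e-01, 7.97560489e-02, 1.27436022e+00,
       8.31460344e-06, 1.46052564e+00]), 'qvel': array([ 0.0017267 , -0.00145369,  0.00316681, -0.0003818 ,  0.00166756,
        0.00052877]), 'tau': array([ 1.72883934e-03, -4.64692926e+01,  2.70583248e+01,  1.20280223e-02,
       -1.61722314e-04,  7.07876893e-06]), 'position': array([0.19577001, 0.54017736, 0.30303049]), 'eef_rot': array([-3.13976777e+00, -2.10416179e-04,  2.79376950e+00]), 'force': array([ 0.34112152, -0.59542198, -0.63438467]), 'moment': array([-0.00717923,  0.03226981,  0.03097638]), 'finger_force': 0.0, 'finger_gap': 0.08535729261604183}
```

View pics/scene.png

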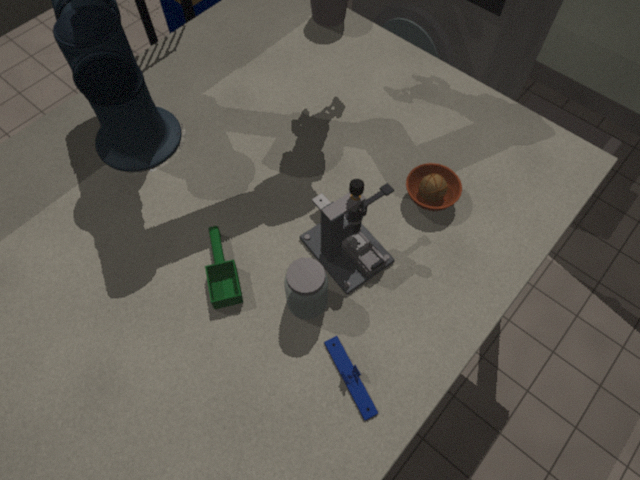

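View pics/top.png

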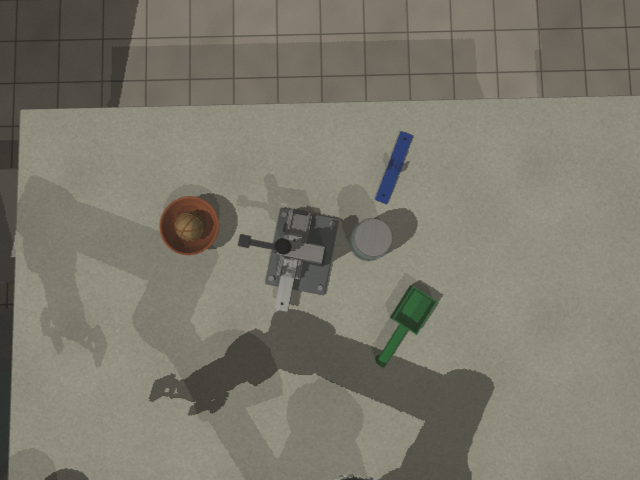

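The scene view shows the setter at about (347,235), with its knob at (357,187) and trigger pad at (387,190). In the top view the knob is at (283,246), the pad at (245,241), the strip's free end at (282,308), the jar at (371,239) and the bowl at (189,226). The blue strip is a decoy.

Run:
```python
from h import *
for n,box in(("top",(200,340,200,330)),("scene",(280,410,160,310))):
    z=np.load(n+".npz"); p,d=z["p"],z["d"]; K,T=cam(n); P=cloud(d,K,T)
    m=np.zeros(d.shape,bool); m[box[2]:box[3],box[0]:box[1]]=1
    h=P[...,2]; print(n)
    def rep(name,mm):
        k,l,st,c=cv2.connectedComponentsWithStats(mm.astype(np.uint8))
        for i in range(1,k):
            if st[i,4]>12:
                Q=P[l==i]; print(name,st[i].tolist(),"med",np.median(Q,0).round(4),"min",Q.min(0).round(3),"max",Q.max(0).round(3))
    rep("knob",m&(h>.2)&(h<.26)); rep("guide",m&(h>.18)&(h<.195)); rep("pad/arm",m&(h>.13)&(h<.15)); rep("strip",m&(h>.034)&(h<.042)); rep("base",m&(h>.008)&(h<.016))
    x0,x1,y0,y1=box; cv2.imwrite(f"pics/{n}_c.png",cv2.resize(p[y0:y1,x0:x1,::-1],None,fx=4,fy=4,interpolation=cv2.INTER_CUBIC))
    if n=="top":
        mm=m&(h>.008)&(h<.016); v,u=np.nonzero(mm); print(cv2.minAreaRect(P[mm][:,:2].astype(np.float32)*1000))
        mm=m&(h>.183)&(h<.192);print(cv2.minAreaRect(P[mm][:,:2].astype(np.float32)*1000))
        g=p.astype(int).sum(2); mm=m&(h>.034)&(h<.042)&(P[...,0]<.44); print(cv2.minAreaRect(P[mm][:,:2].astype(np.float32)*1000))
```

```text
top
knob [275, 238, 17, 17, 211] med [0.5976 0.117  0.2288] min [0.585 0.104 0.209] max [0.612 0.131 0.233]
guide [277, 240, 48, 24, 637] med [0.5889 0.0776 0.1876] min [0.568 0.046 0.18 ] max [0.611 0.133 0.191]
pad/arm [238, 234, 38, 16, 296] med [0.6112 0.189  0.1396] min [0.599 0.143 0.134] max [0.629 0.214 0.145]
strip [200, 202, 14, 14, 25] med [0.6992 0.3035 0.0372] min [0.683 0.29  0.034] max [0.712 0.319 0.042]
strip [285, 209, 26, 34, 268] med [0.6389 0.1115 0.0375] min [0.619 0.078 0.034] max [0.692 0.134 0.042]
strip [200, 228, 6, 10, 14] med [0.6446 0.3116 0.04  ] min [0.635 0.308 0.034] max [0.655 0.319 0.042]
strip [274, 257, 28, 55, 731] med [0.5307 0.1335 0.0386] min [0.471 0.1   0.034] max [0.587 0.16  0.042]
base [274, 208, 16, 36, 275] med [0.6623 0.1448 0.0125] min [0.62  0.127 0.008] max [0.699 0.162 0.016]
base [200, 215, 10, 27, 74] med [0.6526 0.3127 0.0143] min [0.628 0.305 0.011] max [0.687 0.326 0.016]
base [293, 214, 46, 81, 1657] med [0.5795 0.0618 0.0126] min [0.504 0.017 0.008] max [0.684 0.12  0.016]
base [265, 249, 15, 38, 332] med [0.56   0.1638 0.0
[... 1114 characters left out ...]
min [ 0.634 -0.043  0.13 ] max [ 0.647 -0.031  0.132]
pad/arm [293, 276, 18, 16, 70] med [ 0.6303 -0.0706  0.1309] min [ 0.611 -0.086  0.13 ] max [ 0.647 -0.058  0.133]
pad/arm [306, 286, 12, 7, 28] med [ 0.6512 -0.0647  0.1304] min [ 0.644 -0.074  0.13 ] max [ 0.657 -0.053  0.132]
strip [311, 194, 19, 16, 158] med [0.4926 0.1411 0.0375] min [0.474 0.124 0.034] max [0.511 0.158 0.041]
strip [343, 233, 43, 39, 418] med [0.6306 0.1107 0.0369] min [0.597 0.078 0.034] max [0.695 0.136 0.042]
strip [327, 251, 14, 8, 22] med [0.6054 0.0537 0.0377] min [0.594 0.045 0.034] max [0.61  0.072 0.042]
base [299, 224, 95, 70, 1769] med [0.6309 0.0614 0.0116] min [0.507 0.014 0.008] max [0.704 0.17  0.016]
```

View pics/top_c.png

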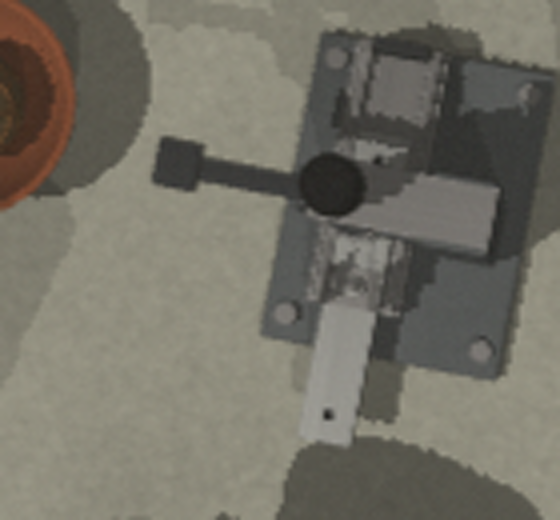

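The crop shows the strip's free end at about (327,440) in crop pixels, the knob at (332,185), the pad at (178,164) and the end stop at (400,60), with the setter slightly rotated.

Run:
```python
from h import *
def ray(u,v,K,T,z):
    r=T[:3,:3]@np.array([(u-K[0,2])/K[0,0],(v-K[1,2])/K[1,1],1]); return T[:3,3]+r*(z-T[2,3])/r[2]
for n,box in(("top",(225,340,200,330)),("scene",(280,410,160,310))):
    z=np.load(n+".npz"); p,d=z["p"],z["d"]; K,T=cam(n); P=cloud(d,K,T); h=P[...,2]
    m=np.zeros(d.shape,bool); m[box[2]:box[3],box[0]:box[1]]=1
    X=P[...,:2]
    k=m&(h>.2)&(h<.26); v,u=np.nonzero(k); 
    (c,r)=cv2.minEnclosingCircle(np.c_[u,v].astype(np.float32)); b=[(u.min()+u.max())/2,(v.min()+v.max())/2]
    print(n,"knob px",c,r,b,"at .216",ray(*b,K,T,.216).round(4), "top .229",ray(*b,K,T,.229).round(4))
    near=lambda q:np.linalg.norm(X-q,axis=-1)
    bm=m&(h>.008)&(h<.016)&(P[...,1]<.2)
    print("base",cv2.minAreaRect(P[bm][:,:2].astype(np.float32)*1000))
    sm=m&(h>.034)&(h<.042)&(P[...,0]<.515)&(near([.5,.14])<.05)
    print("strip",cv2.minAreaRect(P[sm][:,:2].astype(np.float32)*1000))
    pm=m&(h>.133)&(h<.146)&(P[...,1]>.191); print("pad",cv2.minAreaRect(P[pm][:,:2].astype(np.float32)*1000),P[pm].mean(0).round(4))
    am=m&(h>.133)&(h<.146)&(P[...,1]>.15)&(P[...,1]<.188); q=P[am]; print("arm",np.polyfit(q[:,1],q[:,0],1))
    # column/guide top
    gm=m&(h>.184)&(h<.191); print("guide",cv2.minAreaRect(P[gm][:,:2].astype(np.float32)*1000))
```

```text
top knob px (282.81817626953125, 245.81817626953125) 8.310709953308105 [np.float64(283.0), np.float64(246.0)] at .216 [0.5984 0.1184 0.216 ] top .229 [0.5975 0.1169 0.229 ]
base ((602.099609375, 99.06205749511719), (134.98794555664062, 175.1941680908203), 77.7731704711914)
strip ((494.7976989746094, 140.76341247558594), (29.9859619140625, 44.199031829833984), 78.22331237792969)
pad ((616.4024047851562, 201.64964294433594), (22.94742774963379, 23.71713638305664), 77.63239288330078) [0.6162 0.2021 0.1406]
arm [0.20711604 0.57430483]
guide ((592.0660400390625, 89.21702575683594), (84.18042755126953, 35.48126983642578), 78.39421844482422)
scene knob px (355.77630615234375, 187.44737243652344) 8.735241889953613 [np.float64(356.0), np.float64(187.5)] at .216 [0.6015 0.1183 0.216 ] top .229 [0.6067 0.1105 0.229 ]
base ((592.6861572265625, 41.84349060058594), (250.73291015625, 175.94024658203125), 77.52348327636719)
strip ((492.3034973144531, 141.34031677246094), (29.787134170532227, 34.45136642456055), 79.57146453857422)
pad ((619.2317504882812, 200.95550537109375), (22.306047439575195, 25.419021606445312), 75.55107879638672) [0.6198 0.201  0.1391]
arm [0.21673696 0.57631877]
guide ((595.5153198242188, 89.1110610961914), (86.90296936035156, 35.82883071899414), 79.02178192138672)
```

```bash
cat >> h.py <<'E'
A=np.array([.5995,.118,0]); yaw=-.212
ex=np.array([np.cos(yaw),np.sin(yaw),0]); ey=np.array([-ex[1],ex[0],0])
W=lambda x,y,z:A+x*ex+y*ey+np.array([0,0,z])
from scipy.spatial.transform import Rotation as Ro
def tcp(pt,rpy,ahead): return np.asarray(pt)-ahead*Ro.from_euler("xyz",rpy).as_matrix()[:,2]
def S(): 
    s=telemetry.observe(); return s
E
python3 - <<'E'
from h import *
print(cam("wrist")[1].round(3).tolist())
for p in(2.93,-.212):
    for pt,t in((W(-.155,0,.027),.3*(1 if p>1 else -1)),(W(0,0,.216),0),(W(0,0,.27),0),(W(0,.088,.13),0)):
        o=[np.pi,t,p]; print(p,np.round(manip.inverse_kinematics(tcp(pt,o,.073),o),2))
E
```

```text
[[-0.001, -0.965, -0.263, 0.067], [1.0, -0.001, -0.001, 0.001], [0.001, -0.263, 0.965, -0.07], [0.0, 0.0, 0.0, 1.0]]
2.93 [ 0.28  0.19 -0.84  0.28 -0.14  0.48]
2.93 [0.09 0.46 0.16 1.28 0.   0.3 ]
2.93 [0.09 0.45 0.29 1.41 0.   0.3 ]
2.93 [0.22 0.57 0.13 1.13 0.   0.43]
-0.212 [ 0.28  0.19 -0.84  0.28 -0.14 -2.67]
-0.212 [ 0.09  0.46  0.16  1.28  0.   -2.84]
-0.212 [ 0.09  0.45  0.29  1.41  0.   -2.84]
-0.212 [ 0.22  0.57  0.13  1.13  0.   -2.71]
```

Run:
```python
from h import *
o=[np.pi,.3,yaw+np.pi]
manip.grab(30)
manip.goto(tcp(W(-.165,0,.10),o,.073),o)
manip.servo_line(tcp(W(-.165,0,.026),o,.073),.12)
def st(l):
    s=S(); tip=s["position"]+.073*Ro.from_euler("xyz",s["eef_rot"]).as_matrix()[:,2]-A
    print(l,"t",round(s["time_s"],2),"tip",(tip@ex).round(4),(tip@ey).round(4),tip[2].round(4),"F",s["force"].round(2),s["finger_gap"].round(3))
st("pre")
r=manip.servo_line(tcp(W(-.112,0,.026),o,.073),.04,force_limit=5); st(("fast",r))
if not r:
    r=manip.servo_line(tcp(W(-.078,0,.026),o,.073),.012,force_limit=5); st(("slow",r))
p,d=vision.get_image("top"); np.savez("top2.npz",p=p,d=d)
cv2.imwrite("pics/top2.png",cv2.resize(p[200:330,225:340,::-1],None,fx=4,fy=4,interpolation=cv2.INTER_CUBIC))
```

```text
Traceback (most recent call last):
AttributeError: 'float' object has no attribute 'round'
```

```bash
cat >> h.py <<'E'
def st(l):
    s=S(); tip=s["position"]+.073*Ro.from_euler("xyz",s["eef_rot"]).as_matrix()[:,2]-A
    print(l,"t",round(s["time_s"],2),"tip",np.round([tip@ex,tip@ey,tip[2]],4),"F",np.round(s["force"],2),round(s["finger_gap"],3))
E
python3 - <<'E'
from h import *
o=[np.pi,.3,yaw+np.pi]
st("pre")
r=manip.servo_line(tcp(W(-.112,0,.026),o,.073),.04,force_limit=5); st(("fast",r))
if not r:
    r=manip.servo_line(tcp(W(-.078,0,.026),o,.073),.012,force_limit=5); st(("slow",r))
p,d=vision.get_image("top"); np.savez("top2.npz",p=p,d=d)
cv2.imwrite("pics/top2.png",cv2.resize(p[200:330,225:340,::-1],None,fx=4,fy=4,interpolation=cv2.INTER_CUBIC))
E
```

```text
pre t 3.36 tip [-0.1646  0.0005  0.0264] F [0.63 1.45 0.47] -0.0
('fast', False) t 4.83 tip [-0.112   0.      0.0261] F [-0.32 -0.19 -0.76] 0.0
('slow', True) t 6.42 tip [-0.0947 -0.0003  0.0251] F [-0.06 -0.05 -0.09] -0.0
```

View pics/top2.png

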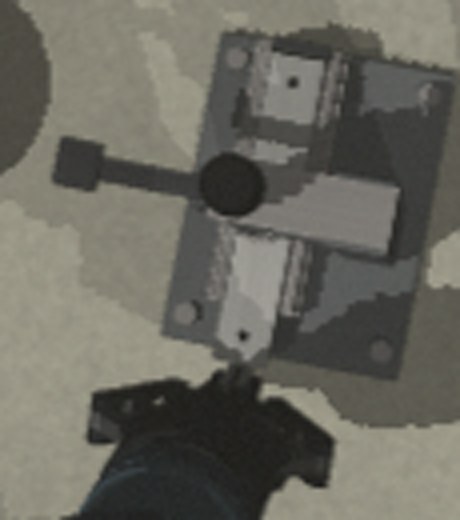

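The strip now lies under the striker, with its hole near the end stop at (293,82) and the fingertip at its end at (240,355). I'll push gently once more to confirm it is seated, then take the knob.

Run:
```python
from h import *
o=[np.pi,.3,yaw+np.pi]
r=manip.servo_line(tcp(W(-.085,0,.026),o,.073),.01,force_limit=8); st(("again",r))
manip.servo_line(tcp(W(-.135,0,.03),o,.073),.1)
manip.servo_line(tcp(W(-.145,0,.22),o,.073),.25)
p,d=vision.get_image("top"); np.savez("top3.npz",p=p,d=d)
manip.open_jaws()
o=[np.pi,0,yaw+np.pi]
manip.goto(tcp(W(0,0,.275),o,.054),o); st("above")
p,d=vision.get_image("wrist"); K,H=cam("wrist")
manip.servo_line(tcp(W(0,0,.217),o,.054),.1,force_limit=8); st("at knob")
s=S()
manip.grab(80); st("gripped")
```

```text
('again', True) t 6.98 tip [-0.0947 -0.0008  0.0239] F [0.38 0.82 0.71] 0.0
above t 10.03 tip [-0.0004  0.      0.2554] F [-0.77  0.18  0.22] 0.085
at knob t 10.81 tip [-1.000e-04  2.000e-04  1.988e-01] F [0.36 0.26 0.69] 0.085
gripped t 11.39 tip [0.0002 0.0004 0.1983] F [0.26 0.15 1.25] 0.025
```

Run:
```python
from h import *
a,_=vision.get_image("scene"); b,_=vision.get_image("wrist")
a=cv2.resize(a[120:270,300:430],None,fx=3.2,fy=3.2,interpolation=cv2.INTER_CUBIC)
b=cv2.resize(b,(400,300)); a=cv2.resize(a,(400,480)); im=np.zeros((480,800,3),np.uint8); im[:,:400]=a; im[:300,400:]=b
cv2.imwrite("pics/grip.png",im[...,::-1])
```

```text
(no output)
```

View pics/grip.png

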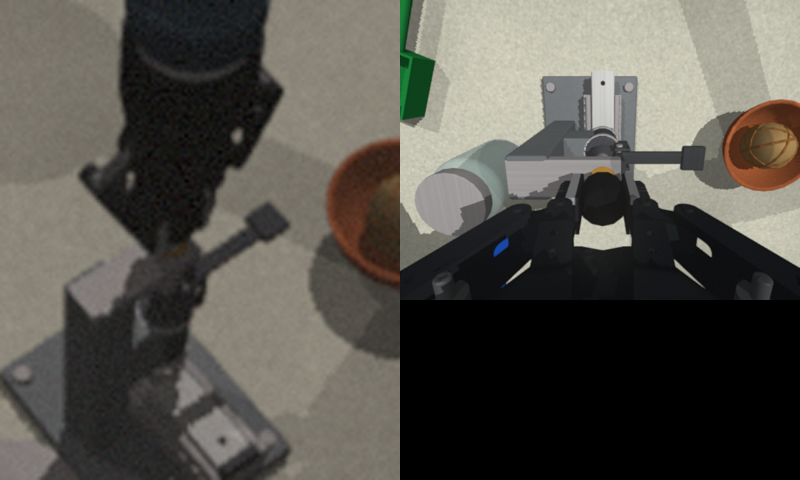

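The knob sits centred between the pads, at (603,198) in the right half, and nothing else touches the gripper. Next I'll draw it up, measuring the force in steps.

```bash
cat >> h.py <<'E'
def fz(n=3):
    f=[]
    for _ in range(n): manip.pause(.03); f.append(telemetry.observe()["force"][2])
    return float(np.mean(f))
E
python3 - <<'E'
from h import *
p0=S()["position"].copy(); z0=p0[2]; np.save("p0.npy",p0)
log=[]
def go(dz):
    manip.servo_line(p0+[0,0,dz],.03); 
    s=S(); log.append((dz*1e3,(s["position"][2]-z0)*1e3,-fz(),s["finger_gap"]*1e3,s["time_s"]))
for dz in(.003,.006,.009,.012,.015,.018,.02): go(dz)
for l in log: print(np.round(l,2))
E
```

```text
[ 3.    3.07  0.48 25.49 11.75]
[ 6.    6.02  1.34 25.32 12.1 ]
[ 9.    9.05  2.94 25.43 12.45]
[12.   12.01  4.67 25.64 12.8 ]
[15.   14.87  5.25 25.63 13.15]
[18.   17.78  6.48 25.65 13.5 ]
[20.   19.71  7.89 25.4  13.85]
```

Run:
```python
from h import *
p0=np.load("p0.npy"); z0=p0[2]; log=[]; dz=.020; prev=0
while dz<.0485:
    dz+=.0007; manip.servo_line(p0+[0,0,dz],.02); s=S(); f=-fz(4); z=(s["position"][2]-z0)*1e3
    e=f-(.45*dz*1e3-.8); log.append((dz*1e3,z,f,e))
    if e>5 or e-prev>2.5: break
    prev=e
for l in log: print(*np.round(l,2))
st("end")
```

```text
20.7 20.24 8.42 -0.1
21.4 20.86 9.47 0.64
22.1 21.43 9.51 0.36
22.8 22.04 10.06 0.6
23.5 22.69 9.96 0.18
24.2 23.32 10.55 0.46
24.9 23.93 11.02 0.61
25.6 24.61 11.4 0.68
26.3 25.13 11.92 0.89
27.0 25.62 12.67 1.32
27.7 26.19 13.46 1.8
28.4 26.8 13.4 1.42
29.1 27.38 13.98 1.69
29.8 27.96 14.36 1.75
30.5 28.6 15.02 2.09
31.2 29.15 15.31 2.07
31.9 29.81 16.0 2.45
32.6 30.4 16.06 2.19
33.3 31.01 16.87 2.69
34.0 31.58 16.85 2.35
34.7 32.63 15.26 0.44
35.4 33.23 15.62 0.49
36.1 33.9 15.95 0.5
36.8 34.57 16.45 0.69
37.5 35.26 15.9 -0.18
38.2 35.93 16.06 -0.33
38.9 36.59 16.17 -0.53
39.6 37.0 17.51 0.49
40.3 37.01 20.9 3.57
end t 25.07 tip [1.000e-04 3.000e-04 2.353e-01] F [  9.35   2.82 -20.71] 0.025
```

The sear's give shows at 32 mm, the snap at about 35 mm and the guide at 37 mm, with only about 4 N on it. I'll ease it down now and see whether it hangs.

Run:
```python
from h import *
p0=np.load("p0.npy"); z0=p0[2]
for dz in np.arange(.039,.0318,-.0008):
    manip.servo_line(p0+[0,0,dz],.02); f=-fz(3); print(round(dz*1e3,1),round((S()["position"][2]-z0)*1e3,2),round(f,2))
    if f<1: break
st("end")
```

```text
39.0 36.48 17.61
38.2 35.89 16.41
37.4 35.23 16.27
36.6 34.52 15.9
35.8 34.37 12.44
35.0 34.27 9.01
34.2 34.19 6.57
33.4 34.07 0.96
end t 27.87 tip [2.000e-04 4.000e-04 2.323e-01] F [ 1.32  3.24 -0.44] 0.026
```

Run:
```python
from h import *
manip.open_jaws(); st("released")
o=[np.pi,0,yaw+np.pi]
manip.servo_line(tcp(W(0,0,.325),o,.073),.15); st("up")
p,d=vision.get_image("top"); 
manip.grab(30)
manip.servo_line(tcp(W(0,.089,.30),o,.073),.2)
p,d=vision.get_image("scene"); K,T=cam("scene"); P=cloud(d,K,T)
m=(np.linalg.norm(P[...,:2]-A[:2],axis=-1)<.018)&(P[...,2]>.2)&(P[...,2]<.3); print("knob top z",np.percentile(P[m][:,2],[50,95,99]).round(4),m.sum())
manip.servo_line(tcp(W(0,.089,.155),o,.073),.15); st("over pad")
cv2.imwrite("pics/pad.png",cv2.resize(p[130:280,290:430,::-1],None,fx=3.5,fy=3.5))
```

```text
released t 28.48 tip [2.000e-04 2.000e-04 2.316e-01] F [-0.55  0.49 -0.37] 0.085
up t 29.26 tip [-1.000e-04 -0.000e+00  3.243e-01] F [ 0.02 -0.52 -0.1 ] 0.085
knob top z [0.2577 0.2635 0.2643] 295
over pad t 31.85 tip [0.0008 0.0891 0.1563] F [-0.09 -1.21 -0.48] -0.0
```

View pics/pad.png

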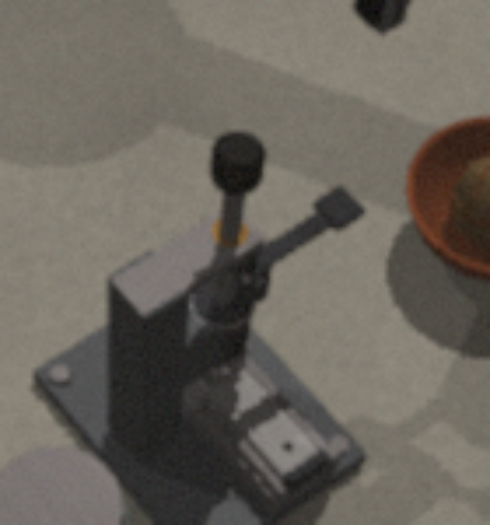

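The knob stands raised at (238,160), which means the striker is cocked, and its top at z 0.264 agrees with the 34.4 mm draw. The pad at (340,205) is clear, so I'll fire.

Run:
```python
from h import *
o=[np.pi,0,yaw+np.pi]
for z in(.140,.135,.131,.128,.125,.123):
    r=manip.servo_line(tcp(W(0,.089,z),o,.073),.04,force_limit=15); st((z,r))
    if r: break
manip.pause(.2)
manip.servo_line(tcp(W(0,.092,.20),o,.073),.1)
manip.servo_line(tcp(W(0,.12,.32),o,.073),.2); manip.pause(.3)
for n in("scene","top"):
    p,d=vision.get_image(n); K,T=cam(n); P=cloud(d,K,T); np.savez(n+"9.npz",p=p,d=d)
    m=(np.linalg.norm(P[...,:2]-A[:2],axis=-1)<.018)&(P[...,2]>.195)&(P[...,2]<.3); print(n,"knob top z",np.percentile(P[m][:,2],[50,95,99]).round(4),m.sum())
    z=np.load(n+".npz"); P=cloud(z["d"],K,T)
    m=(np.linalg.norm(P[...,:2]-A[:2],axis=-1)<.018)&(P[...,2]>.195)&(P[...,2]<.3); print("  was",np.percentile(P[m][:,2],[50,95,99]).round(4))
    if n=="scene": cv2.imwrite("pics/fin.png",cv2.resize(p[130:280,290:430,::-1],None,fx=3.5,fy=3.5))
st("end")
```

```text
(0.14, False) t 32.38 tip [-0.0002  0.0889  0.1398] F [ 0.02  0.48 -0.74] 0.0
(0.135, False) t 32.65 tip [-1.00e-04  8.92e-02  1.35e-01] F [0.12 0.66 1.44] 0.0
(0.131, False) t 32.9 tip [-1.000e-04  8.900e-02  1.306e-01] F [-0.07  0.34  1.02] -0.0
(0.128, False) t 33.15 tip [0.0002 0.089  0.1278] F [0.02 0.08 1.35] -0.0
(0.125, False) t 33.4 tip [0.0002 0.089  0.1249] F [ 1.02 -0.68  1.75] 0.0
(0.123, False) t 33.65 tip [1.00e-04 8.90e-02 1.23e-01] F [-0.05 -0.83  1.76] -0.0
scene knob top z [0.2243 0.2281 0.229 ] 218
  was [0.2266 0.2304 0.231 ]
top knob top z [0.2267 0.229  0.2297] 212
  was [0.2288 0.2314 0.2327]
end t 35.93 tip [-2.000e-04  1.197e-01  3.196e-01] F [ 0.32  0.49 -0.46] 0.0
```

View pics/fin.png

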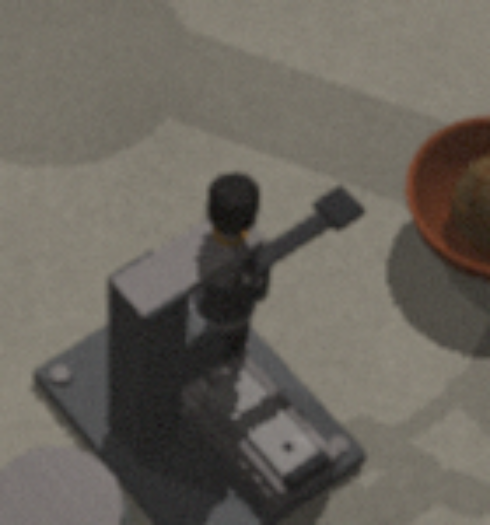

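The knob at (233,203) is down about 2 mm below its old rest, and the trigger arm has sprung back. To check the pin itself, I'll look between the clip walls with the wrist camera, then inspect the strip's place.

Run:
```python
from h import *
K,H=cam("wrist")
o=[np.pi,.7,yaw+np.pi]; R=Ro.from_euler("xyz",o).as_matrix()
aim=W(0,0,.045); c=aim-.29*(R@H[:3,2]); t=c-R@H[:3,3]
print(t.round(3),(c-A).round(3),manip.inverse_kinematics(t,o))
b=W(-.13,.06,.34); ob=[np.pi,.3,yaw+np.pi]
manip.goto(b,ob); manip.goto(t,o); manip.pause(.2)
s=S(); p,d=vision.get_image("wrist"); print(s["time_s"])
R=Ro.from_euler("xyz",s["eef_rot"]).as_matrix(); T=np.eye(4); T[:3,:3]=R; T[:3,3]=s["position"]; T=T@H
def px(q):
    q=T[:3,:3].T@(q-T[:3,3]); return (K@(q/q[2]))[:2].round(1)
for n,q in(("rivet42",W(0,0,.042)),("pin48",W(0,0,.048)),("stripend",W(-.085,0,.034)),("tip51",W(0,0,.051))): print(n,px(q))
u,v=px(aim).astype(int); cr=p[max(0,v-70):v+80,max(0,u-100):u+100]; print(max(0,u-100),max(0,v-70),cr.shape)
cv2.imwrite("pics/pin.png",cv2.resize(cr[...,::-1],None,fx=4,fy=4,interpolation=cv2.INTER_CUBIC))
```

```text
[0.461 0.147 0.199] [-0.233  0.05   0.21 ] [ 0.3467082  -0.030633   -0.95957333  0.0216563  -0.34850618  0.44600896]
37.9417
rivet42 [322.1 228.6]
pin48 [322.1 234.7]
stripend [321.4 139.4]
tip51 [322.1 237.8]
222 161 (150, 200, 3)
```

View pics/pin.png

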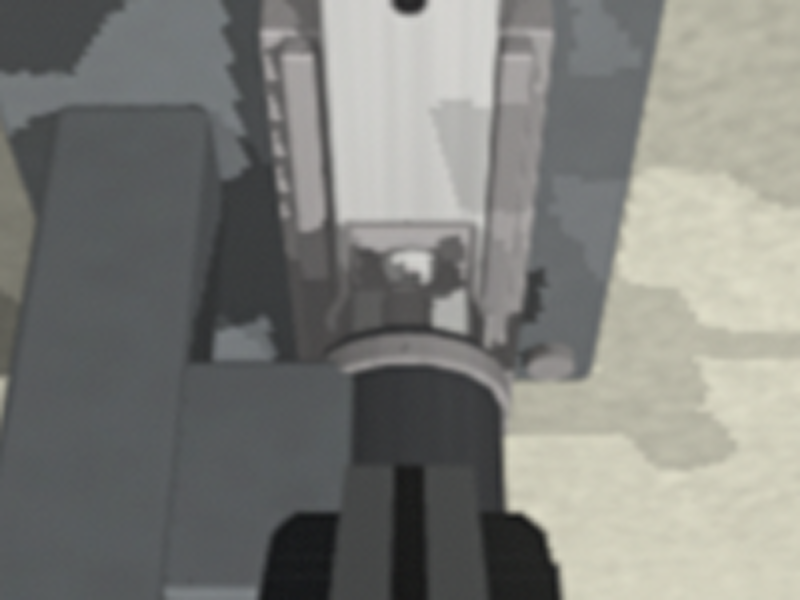

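The view shows the rivet head, bright at (408,265), right under the dark punch at (405,300). The head is at the pixel predicted for the home position (row 227 measured, 228.6 expected). No tall pin stands between the head and the punch, and the striker settled below its old rest. I'll hand it in.

Run:
```python
from h import *
print(manip.hand_in())
```

```text
the job is handed in; nothing more can be done
None
```

I handed the job in at about 38 s: the rail piece is hard against the end stop, and the striker was cocked after a 34 mm draw with only about 4 N on the guide, then fired by the trigger. I judge the pin driven home because the striker settled about 2 mm below its old rest and no proud pin showed in a fairly coarse wrist-camera view, not from a direct measurement.

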